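Unlock the brayer and hold it ready over the inking slab

TASK

On the printmaking table, turn the stand's keeper knob clockwise until it clicks past its detent and stays open, then lift the ink roller (brayer) up out of its stand. Carry it over the middle of the inking slab and finish while still holding it there in the air, roller end down and roughly 10 cm above the slab, its handle tipped about 45 degrees from upright with the roller itself level, ready to roll. Do not let it touch the slab, and leave the other things on the table where they are.

Things in the scene. Friction and masses are not known exactly. Their poses are not given: they have to be found in the camera images.
- stand: fixed plywood stand, base 130 (x) x 240 (y) x 12 mm; origin: centre of its underside, z up. Two cheeks, tops 100 mm up, carry the brayer's crossbar in notches 18 mm wide (x), 10 mm deep. The brayer's upright handle is at stand x 0, y -45 mm, the keeper's post at x 0, y +60 mm
- keeper (a joint): angle of the steel keeper tongue, turned by the black knob above it. 0: tongue lies 3 mm above one end of the brayer's crossbar and bars it from lifting. Grows clockwise seen from above to a stop at 1.4 rad: tongue clear, towards stand -x. A spring detent resists with up to 0.12 N m until 0.7 rad, then snaps it on to 1.4 and keeps it; let go earlier it springs back to 0
- keeper_grip (a point): grip point of the knob on its upright turning axis, 167 mm above the table, 105 mm from the brayer's handle. The knob is a black bar 14 mm thick (point x), 44 mm long (point y), 36 mm high (147 to 183 mm above the table); the point turns with it; point y is along stand y while the keeper is at 0
- brayer: loose ink roller, about 0.26 kg, upright in the stand. Origin: under the roller's middle, 22 mm above the table at first; z up the handle; y the roller's axis, along stand y at first. Black roller 40 mm diameter, 100 long, centre at z 20; steel crossbar 150 (y) x 14 (x), z 68 to 76; wooden handle 24 x 24, z 94 to 192 mm. The roller clears the stand once lifted 80 mm
- brayer_handle (a point): grip point inside the wooden handle, 155 mm up the brayer's z axis from its origin, 37 mm below the handle's top; axes as the brayer
- roller (a point): centre of the rubber roller, 135 mm from brayer_handle towards the roller end; axes as the brayer (y along the roller)
- slab: pale square inking slab, 220 x 220 mm, 8 mm thick, fixed flat on the table. Origin: centre of its underside
- scraper: loose bystander: painter's spatula about 150 mm long, lying on the inking slab near one edge; origin at its underside
- tin: loose bystander: closed ink can, 48 mm diameter, 50 mm high, upright between stand and slab; origin under its centre
- spray: loose bystander: slim plastic bottle, 60 mm diameter, 150 mm high, upright at the far side; origin under its centre
- waterbottle: loose bystander: green bottle, 64 mm diameter, 175 mm high, upright at the far side; origin under its centre
- jar: loose bystander: open glass, 72 mm diameter, 100 mm high, upright at the far side; origin under its centre
- cup: loose bystander: low clear cup, 70 mm diameter, 45 mm high, at the left side; origin under its centre
- jarband: loose bystander: flat metal jar band (ring), 74 mm diameter, 14 mm high, at the right side; origin under its centre
- palette: loose bystander: round white palette, 160 mm diameter, 8 mm thick, lying at the left side; origin under its centre
Mind the look-alikes: they are no part of the job. There is more than one size of the brayer; the job needs the middle-sized.

How it is judged:
On the way, in this order (a step that is already met when the one before it is completed fails the run):
1. the keeper is clicked past its detent to its open end while the brayer is still in the stand (value of joint keeper above 1.2 rad and z of brayer in the frame of stand below 0.035 m), for 0.2 s.
2. the brayer is drawn up out of the stand, clear of it (z of brayer in the frame of stand above 0.09 m and contact force between brayer and the fingers above 1 N and contact force between brayer and stand below 0.3 N), for 0.1 s.
At the end, for the whole second after the job is handed in: Gripper still holds the brayer, still and off stand and slab: roller centre within 60 mm of the slab's centre in plan and 60 to 240 mm above the table, handle up and 32 to 58 degrees from vertical, roller level within 12 degrees, keeper above 1.2 rad (value of joint keeper above 1.2 rad and contact force between brayer and the fingers above 2 N and contact force between brayer and stand below 0.3 N and contact force between brayer and slab below 0.3 N and horizontal distance between roller and slab below 0.06 m and height (world z) of roller between 0.06 and 0.24 m and angle between brayer's own z axis and vertical between 0.558506 and 1.01229 rad and angle between brayer's own y axis and vertical between 1.36136 and 1.78024 rad and linear speed of brayer below 0.03 m/s); the arm keeps its last pose, push and grip.
It fails at once if the brayer touches the inking slab (contact force between brayer and slab above 0.5 N).
It fails at once if a bystander is moved more than 30 mm (distance of any of scraper, tin, spray, waterbottle, jar, cup, jarband, palette from where it was at the start of the episode above 0.03 m).
It also fails if it takes over 51 s, if anything falls off the work surface, if the arm or the gripper's body presses on something with over 40 N, if the wrist force passes 120 N, or if a joint passes its speed limit or range.

ROBOT

A 6-joint arm with a two-finger parallel gripper is mounted at the origin on the work surface. World frame = base frame: x ahead of the robot, y to its left, z up, the work surface at z = 0. Lengths are in m, angles in rad, forces in N, time in s.
With the tool pointing down it reaches from about 0.425 to 0.95 m from the base axis. Payload 14.7 kg.
Tool frame: the origin (TCP) lies at the very end of the fingers, on their centre line; the grasp point (between the pads) lies 19 mm behind it; z points along the fingers, y is the line along which they close (so a half turn about z gives the same grasp; the last joint's range is limited). The gripper opens to 85 mm and grips with 20 to 120 N. Pads are 22 mm wide; open, the fingers measure 114 mm over their backs; the gripper's body (76 mm by 85 mm) begins 54 mm behind the grasp point. The pads swing forward as they close: fully open they stand 13 mm farther back than shut.
Start: joints at [-1.233, 0.48, 1.596, -0, 1.065, -0.047], TCP at [0.244, -0.602, 0.231] pointing down, gripper open.
Joint ranges: [-2.75, 2.75], [-0.82, 2.05], [0.23, 2.67], [-1.56, 4.7], [0.09, 2.69], [-2.92, 2.92]. Speed limits (rad/s): [1.89, 1.89, 2.39, 3.01, 3.01, 3.01].

INTERFACE

Orientations are given as a unit quaternion [x, y, z, w].
In Python, from rig import manip, cams, spotter gives the robot as it stands.
- The arm moves only by the tool servo_tool, never from a script. Its argument "increments" is a list of rows, each a list of 2 entries, a list of its own where there are three numbers: the shift along the tool's x, y, z scaled (see below), then the turn, a rotation vector about the tool's x, y, z scaled (see below). In form: [[[x, y, z], [ax, ay, az]], ...]. A call has 1 to 20 rows; each row is the pose to reach, as a shift and turn from the pose commanded when the call began, along the tool's axes at that moment; what a row does not reach only later rows make up. The controller multiplies each number of a shift by 100 mm and each number of a turn by 90 degrees. A row lasts 1/8 s, in which the tool goes at most 62.5 mm and 10.7 degrees, less where a joint would pass 70% of its speed; a pose out of reach is approached as far as the arm can. A call with a number of a shift or a turn outside -1 to 1 is refused whole. A call with a gripper value outside its range is refused whole. "fingers" is the opening, from -1 (shut) to 1 (fully open), set as the call begins (left out, the last holds). The fingers move at their own pace and stop on an object; "grip_force" is the grip in N (left out, the last holds). Time passes only in rows, so rows that repeat a pose let the fingers close. It gives the time, the measured TCP pose, the force, the opening and the grip force at its end, in the units of the state.
- manip.sense(): the state, without advancing time (a new reading comes with each control period).
- cams.grab_frame(name): name is "side" or "top"; returns the picture (480x640x3 uint8, red, green, blue); there is no depth.
- cams.camera_info(name): a dict with "mtx" (3x3 intrinsics, pixels), "world_to_cam" (4x4, takes a point from world to camera coordinates). Camera axes: x right, y down, z forward; pixel columns grow to the right and rows downward; lengths in m; the calibration is good to about 2 mm. A picture is of the moment at which its call begins. camera_info takes no time and is no camera call.
- manip.job_done(): hands the job in; it is judged then, once.
Trained networks look in the newest picture that a camera, given by its name, has taken for a name from the list of things; names that differ only in an ending like _2 or _b are one class to them, and where a whole thing is asked for, a point or a joint stands for the part that bears it (a point fixed in the world has none). Each returns a list of dicts, best first, with "score" (0 to 1); they miss things now and then, are a little off and sometimes report something else, mostly with a low value. They report only what shows in the picture. A call takes as long as a camera call. They do not tell look-alikes from the thing itself.
- spotter.boxes_of(camera, name): "bbox" ([left, top, right, bottom] in pixels, round what is visible of it).
- spotter.silhouettes(camera, name): "pixels" (480x640 bool, what is visible of it) and "bbox" ([left, top, right, bottom] in pixels, round what is visible of it).
- spotter.pinpoint(camera, name): "location" ([column, row] in pixels: a listed point, or the origin of a listed thing).
The state is a dict: "t": time; "joint_pos": joint angles; "dq": joint speeds; "tau": joint torques, N m; "ee_pos": TCP position; "orientation": TCP orientation; "ft_force": force on the tool from outside, world axes, zero at the start; "torque": the same for the moment, N m; "width": finger opening in m; "gripper_force": force on a finger pad.
Only numpy, scipy, OpenCV 4.12 (cv2) and the standard library are available. Lean on these libraries where they do the work, as an engineer would, in place of code of your own. Each camera call takes 0.05 s, during which the arm holds its last target. There are 200 camera calls.

## Working session

There is one attempt and no reset: what is moved stays moved. The work goes in short steps, Python scripts to look and compute and a tool call to move; the robot and the scene stay as the last step left them, time stands still between calls to the robot, and variables do not carry over. Pictures are saved under pics/ and viewed, at most 10 in all, crops included, and the job is handed in when it is done.

Besides the shell and the picture viewer there is one more tool, called after "Emit:" by a JSON object that holds its "name" and its "arguments". servo_tool: Moves the arm, as the interface text tells. Shifts and turns lie within -1 to 1; 1 stands for 100 mm of shift or 90 degrees of turn. Its arguments: {"type":"object","properties":{"increments":{"type":"array"},"fingers":{"type":"number"},"grip_force":{"type":"number"}},"required":["increments"]}

```bash
mkdir -p pics; cat > h.py <<'E'
import numpy as np,cv2
from rig import manip,cams,spotter
def ray(c,uv):
    i=cams.camera_info(c);K=np.array(i['mtx']);T=np.array(i['world_to_cam'])
    d=T[:3,:3].T@np.linalg.solve(K,[*uv,1]);o=-T[:3,:3].T@T[:3,3];return o,d/np.linalg.norm(d)
def atz(c,uv,z):
    o,d=ray(c,uv);return o+d*(z-o[2])/d[2]
def tri(u1,u2):
    A=0;b=0
    for c,u in(('side',u1),('top',u2)):
        o,d=ray(c,u);P=np.eye(3)-np.outer(d,d);A=A+P;b=b+P@o
    return np.linalg.solve(A,b)
def proj(c,p):
    i=cams.camera_info(c);q=np.array(i['mtx'])@(np.array(i['world_to_cam'])@[*p,1])[:3];return q[:2]/q[2]
E
python3 - <<'E'
from h import *
for c in('side','top'):
    cv2.imwrite(f'pics/{c}0.png',cams.grab_frame(c)[...,::-1])
    for n in('keeper_grip','brayer_handle','roller','slab','stand','tin'):
        for r in spotter.pinpoint(c,n)[:3]:print(c,n,np.round(r['location'],1),round(r['score'],2))
    print(ray(c,(320,240)))
print(manip.sense())
E
```

```text
side keeper_grip [274.9 329.5] 0.62
side brayer_handle [407.5 308.3] 0.9
side brayer_handle [288.2 240.2] 0.77
side brayer_handle [275.  288.4] 0.6
side roller [274.7 322.4] 0.7
side roller [396.1 356.2] 0.62
side roller [289.6 264.6] 0.61
side slab [208.8 317.3] 0.73
side slab [319.2 210.7] 0.57
side stand [276.4 345.9] 0.58
side stand [277.3 323.5] 0.44
side stand [274.9 319.6] 0.23
side tin [336.6 283.8] 0.88
side tin [228.8 449.8] 0.52
(array([0.34152928, 0.83457005, 1.10257479]), array([ 0.13912976, -0.65023833, -0.7468822 ]))
top keeper_grip [222.2 224.9] 0.61
top brayer_handle [250.6 318.9] 0.97
top brayer_handle [260.6 208. ] 0.74
top brayer_handle [334.5 200.2] 0.61
top roller [259.1 319.5] 0.73
top roller [259.  215.9] 0.6
top slab [412.8 217. ] 0.94
top stand [253.4 227. ] 0.63
top tin [156.2 299.5] 0.62
top tin [331.5 258. ] 0.52
(array([0.30803796, 0.00886351, 1.60864216]), array([ 0.12902725,  0.00898006, -0.99160039]))
{'t': 0.7, 'joint_pos': array([-1.23260191e+00,  4.80204647e-01,  1.59628887e+00, -8.26374381e-06,
        1.06509383e+00, -4.66110588e-02]), 'dq': array([ 0.00121355,  0.00077656, -0.00041964, -0.00037743, -0.00109936,
        0.00025924]), 'tau': array([ 8.25558636e-04, -9.50281191e+01, -4.30590820e+01, -2.95418595e-04,
        1.52803514e-03, -8.32394949e-05]), 'ee_pos': array([ 0.24400743, -0.60246482,  0.23129769]), 'orientation': array([ 9.81547240e-01,  1.91219809e-01, -3.19124257e-06,  3.14795542e-06]), 'ft_force': array([-0.00168415,  1.49929863, -0.42049384]), 'torque': array([-0.03923533,  0.01142198,  0.00439394]), 'gripper_force': 0.0, 'width': 0.08552642261381842}
```

View pics/side0.png

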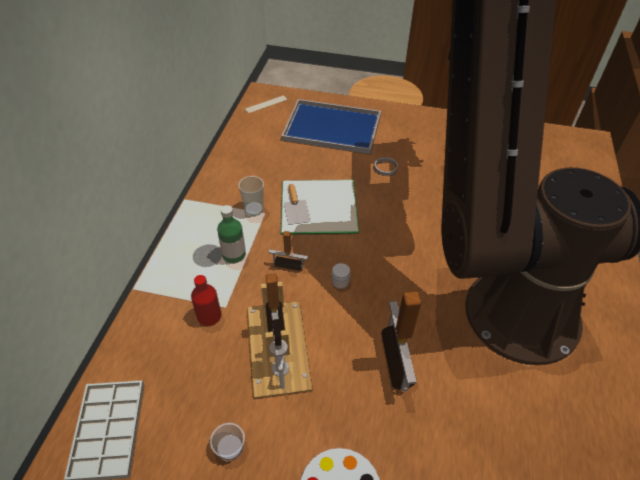

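View pics/top0.png

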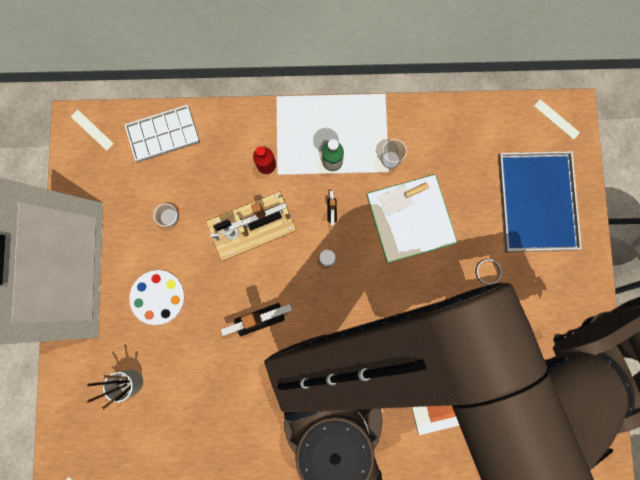

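The side view shows the stand at about (278,350) with its brayer handle at (273,290) and the knob at (277,325). In the top view the stand is at (251,227), the handle at (260,208), the knob at (222,225) and the slab at (412,217). The small brayer (333,207) and large brayer (257,318) stand loose and are decoys.

```bash
python3 - <<'E'
from h import *
p=lambda *a:print(*[np.round(x,4) if not isinstance(x,str) else x for x in a])
h=atz('top',(260.6,208),.177);k=atz('top',(222.2,224.9),.167)
p('h',h,'k',k,np.linalg.norm((h-k)[:2]))
p('tri h',tri((275,288.4),(260.6,208)),'tri k',tri((274.9,329.5),(222.2,224.9)))
p('slab',atz('top',(412.8,217),0),'tin',atz('top',(327,258),.05))
im={c:cams.grab_frame(c) for c in('side','top')}
for c in im:
    for n in('slab','stand','spray','waterbottle','jar','cup','tin'):
        for r in spotter.silhouettes(c,n)[:2]:
            q=cv2.minAreaRect(np.argwhere(r['pixels'])[:,::-1].astype(np.float32));print(c,n,round(r['score'],2),np.round(q[0]),np.round(q[1]),round(q[2],1))
a=cv2.resize(im['top'][180:270,195:305],None,fx=5,fy=5,interpolation=cv2.INTER_CUBIC)
b=cv2.resize(im['side'][265:405,235:325],None,fx=4,fy=4,interpolation=cv2.INTER_CUBIC)
cv2.imwrite('pics/ca.png',a[...,::-1]);cv2.imwrite('pics/cb.png',b[...,::-1])
E
```

```text
h [0.5853 0.1796 0.177 ] k [0.5435 0.2846 0.167 ] 0.1131
tri h [0.5837 0.1805 0.1666] tri k [0.5465 0.2842 0.1713]
slab [ 0.5802 -0.2586  0.    ] tin [0.4578 0.004  0.05  ]
side slab 0.88 [319. 207.] [56. 77.] 88.0
side stand 0.56 [276. 339.] [114.  59.] 82.9
side spray 0.59 [206. 300.] [52. 25.] 76.0
side waterbottle 0.68 [231. 234.] [58. 26.] 82.9
side jar 0.7 [251. 196.] [41. 24.] 90.0
side cup 0.66 [226. 442.] [39. 35.] 90.0
side tin 0.96 [341. 275.] [19. 25.] 6.3
side tin 0.5 [205. 300.] [52. 26.] 77.5
top slab 0.62 [411. 218.] [73. 73.] 72.9
top stand 0.87 [250. 226.] [45. 82.] 67.8
top stand 0.59 [263. 212.] [24. 47.] 67.8
top spray 0.58 [264. 159.] [28. 20.] 63.4
top waterbottle 0.74 [332. 154.] [31. 21.] 90.0
top waterbottle 0.71 [228. 226.] [15. 29.] 90.0
top jar 0.9 [394. 154.] [29. 25.] 90.0
top jar 0.51 [264. 216.] [42. 27.] 2.2
top cup 0.67 [165. 215.] [24. 23.] 63.4
top tin 0.65 [327. 258.] [15. 14.] 90.0
top tin 0.35 [250. 226.] [44. 82.] 68.0
```

View pics/ca.png

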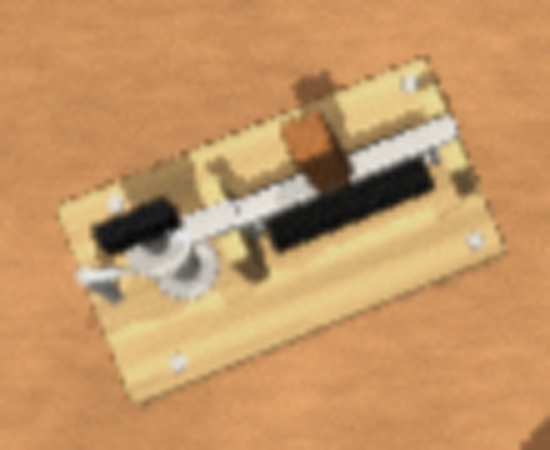

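View pics/cb.png

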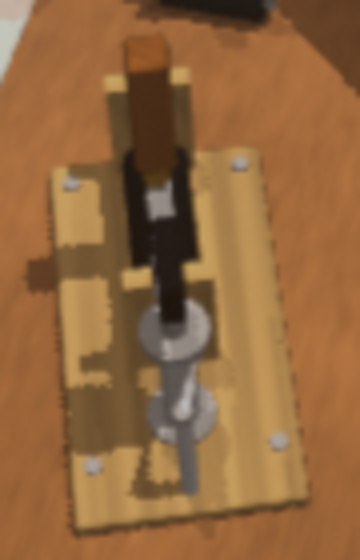

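The crops show the base corners, the handle top at about crop (307,138), and the black knob bar at (136,224) lying along the stand's y axis. I'll fit the stand pose from these.

```bash
python3 - <<'E'
from h import *
np.set_printoptions(precision=4,suppress=True)
f=lambda x,y:((x+.5)/5-.5+195,(y+.5)/5-.5+180)
g=lambda x,y:((x+.5)/4-.5+235,(y+.5)/4-.5+265)
C=[(60,205),(430,58),(505,250),(138,403)]
P=np.array([atz('top',f(*c),.012) for c in C]);print(P, P.mean(0))
D=[(52,170),(260,148),(308,500),(76,530)]
Q=np.array([atz('side',g(*c),.012) for c in D]);print('side',Q,Q.mean(0))
print('handle top',atz('top',f(307,138),.214),atz('side',g(147,45),.214))
print('knob top',atz('top',f(136,224),.183),'ends',atz('top',f(98,240),.183),atz('top',f(175,208),.183))
for M in(P,):
    y=(M[0]-M[1]+M[3]-M[2])[:2];a=np.arctan2(-y[0],y[1]);print('yaw',a,np.degrees(a))
    R=np.array([[np.cos(a),-np.sin(a)],[np.sin(a),np.cos(a)]])
    for c in(P.mean(0)[:2],(P.mean(0)+Q.mean(0))[:2]/2):print('handle',c+R@[0,-.045],'knob',c+R@[0,.06])
# slab silhouette via top corners
r=spotter.silhouettes('top','slab')[0]
s=cv2.minAreaRect(np.argwhere(r['pixels'])[:,::-1].astype(np.float32));B=np.array([atz('top',q,.008) for q in cv2.boxPoints(s)]);print('slab',B,B.mean(0))
for n in('tin','cup','spray','waterbottle','jar'):
    r=spotter.pinpoint('top',n)
    if r:print(n,atz('top',r[0]['location'],0),r[0]['score'])
print('smallbrayer',atz('top',(333,207),.1))
E
```

```text
[[0.583  0.3609 0.012 ]
 [0.6672 0.1386 0.012 ]
 [0.549  0.0954 0.012 ]
 [0.463  0.3141 0.012 ]] [0.5655 0.2272 0.012 ]
side [[0.6694 0.1434 0.012 ]
 [0.5484 0.0979 0.012 ]
 [0.4645 0.32   0.012 ]
 [0.5835 0.3655 0.012 ]] [0.5664 0.2317 0.012 ]
handle top [0.5805 0.1872 0.214 ] [0.5845 0.184  0.214 ]
knob top [0.5422 0.2826 0.183 ] ends [0.5341 0.3028 0.183 ] [0.5504 0.2619 0.183 ]
yaw 0.3683817153064559 21.10671753684976
handle [0.5818 0.1853] knob [0.5439 0.2832]
handle [0.5822 0.1875] knob [0.5444 0.2854]
slab [[ 0.6553 -0.1166  0.008 ]
 [ 0.7167 -0.3315  0.008 ]
 [ 0.4998 -0.3843  0.008 ]
 [ 0.441  -0.1731  0.008 ]] [ 0.5782 -0.2514  0.008 ]
tin [ 0.4583 -0.0023  0.    ] 0.48
cup [0.5689 0.3058 0.    ] 0.73
spray [0.7518 0.1724 0.    ] 0.65
waterbottle [ 0.7647 -0.0193  0.    ] 0.78
jar [ 0.7553 -0.1918  0.    ] 0.7
smallbrayer [ 0.5978 -0.0166  0.1   ]
```

Emit:
{"name": "servo_tool", "arguments": {"increments": [[[0.5,-0.3,-0.5],[0,0,0]],[[1,-0.6,-1],[0,0,0]],[[1,-0.6,-1],[0,0,0]]], "fingers": 0.3, "grip_force": 40}}

```text
t: 2.17
ee_pos: [0.3157, -0.5082, 0.3337]
orientation: [0.981, 0.192, 0.001, 0.001]
ft_force: [0.1, -0.6, -0.9]
width: 0.0556
gripper_force: 0.0
```

Emit:
{"name": "servo_tool", "arguments": {"increments": [[[0.5,-0.3,0],[0,0,0]],[[1,-0.6,0],[0,0,0]]]}}

```text
t: 2.42
ee_pos: [0.3849, -0.4153, 0.3312]
orientation: [0.982, 0.191, 0.0, 0.0]
ft_force: [0.7, 0.1, 0.1]
width: 0.0555
gripper_force: 0.0
```

Emit:
{"name": "servo_tool", "arguments": {"increments": [[[0.5,-0.3,0],[0,0,0]],[[1,-0.6,0],[0,0,0]]]}}

```text
t: 2.68
ee_pos: [0.4552, -0.3217, 0.331]
orientation: [0.982, 0.191, -0.0, -0.0]
ft_force: [0.9, 0.2, 0.4]
width: 0.0553
gripper_force: 0.0
```

Emit:
{"name": "servo_tool", "arguments": {"increments": [[[0.4,-0.4,0],[0,0,0]],[[0.8,-0.8,0],[0,0,0]],[[1,-1,0],[0,0,0]]]}}

```text
t: 3.05
ee_pos: [0.5103, -0.1905, 0.331]
orientation: [0.981, 0.192, -0.0, -0.0]
ft_force: [-0.2, -0.1, 0.3]
width: 0.0554
gripper_force: 0.0
```

Emit:
{"name": "servo_tool", "arguments": {"increments": [[[0.4,-0.4,0],[0,0,0]],[[0.8,-0.8,0],[0,0,0]],[[1,-1,0],[0,0,0]]]}}

```text
t: 3.42
ee_pos: [0.5655, -0.0603, 0.3309]
orientation: [0.981, 0.192, -0.0, -0.0]
ft_force: [0.6, -0.9, 0.5]
width: 0.0558
gripper_force: 0.0
```

Emit:
{"name": "servo_tool", "arguments": {"increments": [[[0.4,-0.4,0],[0,0,0]],[[0.8,-0.8,0],[0,0,0]],[[1,-1,0],[0,0,0]]]}}

```text
t: 3.8
ee_pos: [0.6207, 0.07, 0.3306]
orientation: [0.981, 0.192, -0.0, -0.0]
ft_force: [0.6, -0.5, -0.2]
width: 0.0553
gripper_force: 0.0
```

Emit:
{"name": "servo_tool", "arguments": {"increments": [[[0,-0.5,0],[0,0,0]],[[0,-1,0],[0,0,0]],[[0,-1,0],[0,0,0]]]}}

```text
t: 4.18
ee_pos: [0.5813, 0.1629, 0.3309]
orientation: [0.981, 0.193, -0.0, -0.0]
ft_force: [-0.3, 0.1, 0.6]
width: 0.0553
gripper_force: 0.0
```

Emit:
{"name": "servo_tool", "arguments": {"increments": [[[0.1,-0.3,0],[0,0,-0.11]],[[0.1,-0.6,0],[0,0,-0.22]],[[0.1,-1,0],[0,0,-0.33]],[[0.1,-1,0],[0,0,-0.44]],[[0.1,-1,0],[0,0,-0.55]],[[0.1,-1,0],[0,0,-0.66]],[[0.1,-1,0],[0,0,-0.77]],[[0.1,-1,0],[0,0,-0.88]],[[0.1,-1,0],[0,0,-0.99]],[[0.1,-1,0],[0,0,-0.99]]]}}

```text
t: 5.42
ee_pos: [0.5547, 0.256, 0.331]
orientation: [0.566, 0.824, -0.0, 0.0]
ft_force: [-0.3, -0.5, -0.6]
width: 0.0556
gripper_force: 0.0
```

```bash
cat > rel.py <<'E'
from h import *
from scipy.spatial.transform import Rotation as R
np.set_printoptions(precision=4,suppress=True)
def to(p,yaw=None):
    s=manip.sense();r=R.from_quat(s['orientation']);M=r.as_matrix()
    print('t',s['t'],'q',s['joint_pos'],'yheading',np.degrees(np.arctan2(M[1,1],M[0,1])))
    print('shift',M.T@(np.array(p)-s['ee_pos'])*10)
E
python3 -c "
from rel import *
to((.544,.2845,.152))"
```

```text
t 5.425 q [ 0.3829  0.3429  1.5631 -0.0004  1.2359  0.0155] yheading 21.05835209465568
shift [0.3052 0.0035 1.7896]
```

Emit:
{"name": "servo_tool", "arguments": {"increments": [[[0.3,0,0.5],[0,0,0]],[[0.3,0,0.9],[0,0,0]],[[0.3,0,0.9],[0,0,0]]]}}

```text
t: 5.8
ee_pos: [0.5419, 0.2838, 0.2387]
orientation: [0.567, 0.824, -0.002, -0.001]
ft_force: [0.3, -0.2, 0.5]
width: 0.0555
gripper_force: 0.0
```

Emit:
{"name": "servo_tool", "arguments": {"increments": [[[0,0,0.4],[0,0,0]],[[0,0,0.7],[0,0,0]],[[0,0,0.87],[0,0,0]],[[0,0,0.87],[0,0,0]]]}}

```text
t: 6.3
ee_pos: [0.5437, 0.2846, 0.1546]
orientation: [0.566, 0.824, -0.0, -0.0]
ft_force: [0.1, -0.4, 0.1]
width: 0.0553
gripper_force: 0.0
```

```bash
python3 - <<'E'
from h import *
a=cams.grab_frame('side')[220:400,220:400];b=cams.grab_frame('top')[150:300,180:330]
o=np.hstack([cv2.resize(a,(400,400),interpolation=2),cv2.resize(b,(400,400),interpolation=2)])
cv2.imwrite('pics/knob.png',o[...,::-1])
E
```

```text
(no output)
```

View pics/knob.png

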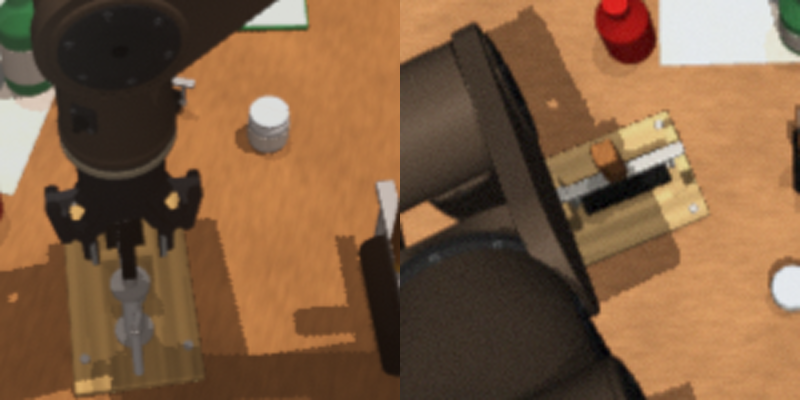

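In the side view (left half), the black knob at (127,250) sits between the open fingers, roughly centred. I'll close now.

Emit:
{"name": "servo_tool", "arguments": {"increments": [[[0,0,0],[0,0,0]],[[0,0,0],[0,0,0]],[[0,0,0],[0,0,0]],[[0,0,0],[0,0,0]],[[0,0,0],[0,0,0]],[[0,0,0],[0,0,0]]], "fingers": -1, "grip_force": 40}}

```text
t: 7.15
ee_pos: [0.5449, 0.2854, 0.1553]
orientation: [0.565, 0.825, 0.002, 0.001]
ft_force: [5.4, 1.9, 3.6]
width: 0.0132
gripper_force: 44.5
```

Emit:
{"name": "servo_tool", "arguments": {"increments": [[[0,0,0],[0,0,0.08]],[[0,0,0],[0,0,0.16]],[[0,0,0],[0,0,0.24]],[[0,0,0],[0,0,0.32]],[[0,0,0],[0,0,0.4]],[[0,0,0],[0,0,0.48]],[[0,0,0],[0,0,0.56]],[[0,0,0],[0,0,0.64]],[[0,0,0],[0,0,0.72]],[[0,0,0],[0,0,0.8]],[[0,0,0],[0,0,0.87]],[[0,0,0],[0,0,0.87]],[[0,0,0],[0,0,0.87]],[[0,0,0],[0,0,0.87]]]}}

```text
t: 8.9
ee_pos: [0.5445, 0.2857, 0.1554]
orientation: [0.959, 0.283, 0.002, -0.0]
ft_force: [2.3, 4.1, 4.3]
width: 0.0132
gripper_force: 44.8
```

Emit:
{"name": "servo_tool", "arguments": {"increments": [[[0,0,0],[0,0,0]],[[0,0,0],[0,0,0]],[[0,0,0],[0,0,0]],[[0,0,0],[0,0,0]]], "fingers": 0.2}}

```text
t: 9.4
ee_pos: [0.5432, 0.2847, 0.1542]
orientation: [0.959, 0.283, -0.0, 0.0]
ft_force: [0.2, 0.1, -0.4]
width: 0.0514
gripper_force: 0.0
```

Emit:
{"name": "servo_tool", "arguments": {"increments": [[[0,0,-0.4],[0,0,0]],[[0,0,-0.8],[0,0,0]],[[0,0,-1],[0,0,0]]]}}

```text
t: 9.78
ee_pos: [0.544, 0.2851, 0.2566]
orientation: [0.959, 0.283, 0.001, -0.0]
ft_force: [1.6, 0.5, -0.1]
width: 0.0511
gripper_force: 0.0
```

```bash
python3 - <<'E'
from rel import *
a=cams.grab_frame('side')[220:420,200:400];b=cams.grab_frame('top')[150:300,180:330]
o=np.hstack([cv2.resize(a,(400,400),interpolation=2),cv2.resize(b,(400,400),interpolation=2)])
cv2.imwrite('pics/knob2.png',o[...,::-1])
to((.582,.1865,.156))
E
```

```text
t 9.875 q [ 0.4334  0.4047  1.6556 -0.      1.0775  1.4308] yheading -57.149897315086314
shift [-0.2238  1.0331  1.0068]
```

View pics/knob2.png

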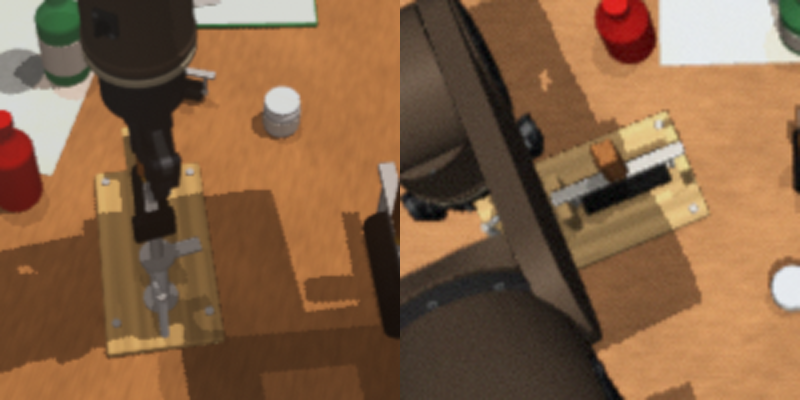

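The side view (left half) now shows the tongue at (185,245) swung towards stand -x, so the keeper is open. Next I move to the handle.

Emit:
{"name": "servo_tool", "arguments": {"increments": [[[-0.2,0.4,-0.1],[0,0,-0.11]],[[-0.22,0.8,-0.1],[0,0,-0.22]],[[-0.22,1,-0.1],[0,0,-0.33]],[[-0.22,1,-0.1],[0,0,-0.44]],[[-0.22,1,-0.1],[0,0,-0.55]],[[-0.22,1,-0.1],[0,0,-0.66]],[[-0.22,1,-0.1],[0,0,-0.77]],[[-0.22,1,-0.1],[0,0,-0.87]],[[-0.22,1,-0.1],[0,0,-0.87]]], "fingers": 0.6}}

```text
t: 11.0
ee_pos: [0.5787, 0.1887, 0.2633]
orientation: [0.566, 0.825, -0.001, -0.0]
ft_force: [0.4, -0.1, 0.1]
width: 0.0684
gripper_force: 0.0
```

```bash
python3 - <<'E'
from rel import *
to((.582,.1865,.156))
E
```

```text
t 11.0 q [ 0.2654  0.393   1.6571 -0.      1.0929 -0.1029] yheading 21.10204021261988
shift [-0.0325  0.0247  1.0729]
```

Emit:
{"name": "servo_tool", "arguments": {"increments": [[[-0.03,0.02,0.3],[0,0,0]],[[-0.03,0.02,0.6],[0,0,0]],[[-0.03,0.02,0.85],[0,0,0]],[[-0.03,0.02,1.0],[0,0,0]],[[-0.03,0.02,1.0],[0,0,0]]]}}

```text
t: 11.62
ee_pos: [0.5814, 0.1866, 0.1633]
orientation: [0.566, 0.824, -0.001, -0.001]
ft_force: [0.0, 0.9, 0.4]
width: 0.0681
gripper_force: 0.0
```

Emit:
{"name": "servo_tool", "arguments": {"increments": [[[0,0,0.05],[0,0,0]],[[0,0,0.05],[0,0,0]],[[0,0,0.05],[0,0,0]],[[0,0,0.05],[0,0,0]],[[0,0,0.05],[0,0,0]],[[0,0,0.05],[0,0,0]],[[0,0,0.05],[0,0,0]]], "fingers": -1, "grip_force": 60}}

```text
t: 12.5
ee_pos: [0.5826, 0.1869, 0.1599]
orientation: [0.565, 0.825, 0.001, 0.0]
ft_force: [1.1, 1.6, 6.0]
width: 0.0231
gripper_force: 59.9
```

Gripped at a width of 23 mm. Now lifting straight up.

Emit:
{"name": "servo_tool", "arguments": {"increments": [[[0,0,-0.15],[0,0,0]],[[0,0,-0.3],[0,0,0]],[[0,0,-0.5],[0,0,0]],[[0,0,-0.75],[0,0,0]],[[0,0,-1],[0,0,0]],[[0,0,-1],[0,0,0]]]}}

```text
t: 13.25
ee_pos: [0.5831, 0.187, 0.2618]
orientation: [0.565, 0.825, 0.001, 0.001]
ft_force: [-0.0, 0.7, -3.1]
width: 0.0231
gripper_force: 59.4
```

Emit:
{"name": "servo_tool", "arguments": {"increments": [[[0,0,-0.3],[0,0,0]],[[0,0,-0.6],[0,0,0]],[[0,0,-0.9],[0,0,0]],[[0,0,-0.9],[0,0,0]]]}}

```text
t: 13.75
ee_pos: [0.5827, 0.1869, 0.3507]
orientation: [0.565, 0.825, 0.001, 0.001]
ft_force: [-0.9, -0.4, -2.7]
width: 0.0237
gripper_force: 59.7
```

```bash
python3 - <<'E'
from rel import *
a=cams.grab_frame('side')[100:420,200:420];b=cams.grab_frame('top')[130:300,150:340]
o=np.hstack([cv2.resize(a,(400,500),interpolation=2),cv2.resize(b,(400,500),interpolation=2)])
cv2.imwrite('pics/lift.png',o[...,::-1])
to((.578,-.255,.34))
E
```

```text
t 13.85 q [ 0.2609  0.3324  1.5374  0.      1.2732 -0.1082] yheading 21.14644159266257
shift [-4.1062 -1.6256  0.0816]
```

View pics/lift.png

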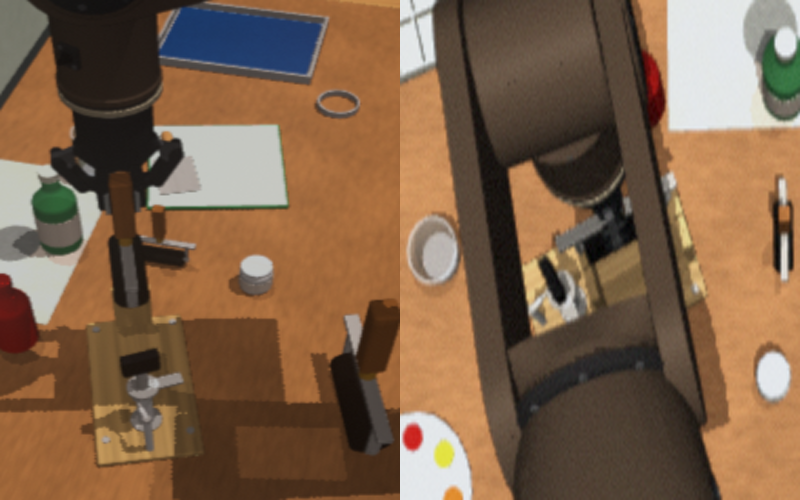

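The brayer is out, held at side (122,210), with nothing else disturbed. I carry it towards the slab.

Emit:
{"name": "servo_tool", "arguments": {"increments": [[[-0.3,-0.12,0],[0,0,0]],[[-0.7,-0.28,0],[0,0,0]],[[-1,-0.4,0],[0,0,0]]]}}

```text
t: 14.22
ee_pos: [0.5798, 0.0776, 0.3473]
orientation: [0.565, 0.825, -0.001, -0.001]
ft_force: [0.2, 0.6, -3.4]
width: 0.0235
gripper_force: 59.8
```

Emit:
{"name": "servo_tool", "arguments": {"increments": [[[-0.4,-0.16,0],[0,0,0]],[[-0.8,-0.32,0],[0,0,0]],[[-1,-0.4,0],[0,0,0]]]}}

```text
t: 14.6
ee_pos: [0.5787, -0.0305, 0.3475]
orientation: [0.566, 0.824, -0.001, -0.001]
ft_force: [0.5, 0.8, -2.9]
width: 0.0229
gripper_force: 59.8
```

Emit:
{"name": "servo_tool", "arguments": {"increments": [[[-0.4,-0.16,0],[0,0,0]],[[-0.8,-0.32,0],[0,0,0]],[[-1,-0.4,0],[0,0,0]]]}}

```text
t: 14.98
ee_pos: [0.5779, -0.1378, 0.348]
orientation: [0.566, 0.825, -0.0, -0.001]
ft_force: [-0.0, 1.3, -2.3]
width: 0.0234
gripper_force: 59.8
```

Emit:
{"name": "servo_tool", "arguments": {"increments": [[[-0.4,-0.16,0],[0,0,0.08]],[[-0.8,-0.32,0],[0,0,0.17]],[[-1,-0.4,0],[0,0,0.26]],[[-1,-0.4,0],[0,0,0.35]],[[-1,-0.4,0],[0,0,0.43]],[[-1,-0.4,0],[0,0,0.5]],[[-1,-0.4,0],[0,0,0.5]]]}}

```text
t: 15.85
ee_pos: [0.5771, -0.2433, 0.3485]
orientation: [0.838, 0.546, -0.0, -0.001]
ft_force: [-0.3, 0.3, -2.9]
width: 0.0233
gripper_force: 59.8
```

```bash
python3 - <<'E'
from rel import *
s=manip.sense();to(s['ee_pos'])
c=np.array([.578,-.255]);u=c/np.linalg.norm(c)
# roller at c, z .14; tool tilted 45 inward, TCP 116 mm from roller centre
tcp=np.array([*(c+u*.116*.7071),.14+.116*.7071]);to(tcp);print(tcp)
for n in('slab','roller','brayer_handle'):print(n,[(np.round(r['location']),round(r['score'],2)) for r in (cams.grab_frame('side'),spotter.pinpoint('side',n))[1][:2]])
E
```

```text
t 15.85 q [-0.4476  0.3564  1.5006  0.0004  1.2859 -0.0324] yheading -23.797654737542015
shift [0. 0. 0.]
t 15.85 q [-0.4476  0.3564  1.5006  0.0004  1.2859 -0.0324] yheading -23.797654737542015
shift [-0.1037  0.8771  1.2636]
[ 0.653  -0.2881  0.222 ]
slab [(array([322., 207.]), 0.68)]
roller [(array([289., 262.]), 0.92), (array([317., 145.]), 0.89)]
brayer_handle [(array([322., 103.]), 0.94), (array([290., 240.]), 0.86)]
```

Emit:
{"name": "servo_tool", "arguments": {"increments": [[[0,0.1,0],[0.06,0,0]],[[-0.05,0.2,0],[0.14,0,0]],[[-0.1,0.35,0.1],[0.22,0,0]],[[-0.1,0.5,0.1],[0.3,0,0]],[[-0.1,0.65,0.2],[0.38,0,0]],[[-0.1,0.8,0.2],[0.45,0,0]],[[-0.1,0.88,0.2],[0.5,0,0]],[[-0.1,0.88,0.2],[0.5,0,0]],[[-0.1,0.88,0.2],[0.5,0,0]]]}}

```text
t: 17.27
ee_pos: [0.6536, -0.2888, 0.3295]
orientation: [0.775, 0.505, -0.208, -0.32]
ft_force: [-0.5, 0.2, -2.8]
width: 0.0233
gripper_force: 60.8
```

```bash
python3 - <<'E'
from rel import *
to((.653,-.2881,.222));M=R.from_quat(manip.sense()['orientation']).as_matrix();print(M)
E
```

```text
t 17.275 q [-0.4471  1.0915  0.4054 -0.0332  2.4268 -0.0473] yheading -23.82733545849828
shift [0.0037 0.7523 0.7682]
[[ 0.4042  0.6486 -0.645 ]
 [ 0.9147 -0.2864  0.2851]
 [ 0.0002 -0.7052 -0.709 ]]
```

Emit:
{"name": "servo_tool", "arguments": {"increments": [[[0,0.15,0.15],[0,0,0]],[[0,0.35,0.35],[0,0,0]],[[0,0.55,0.55],[0,0,0]],[[0,0.68,0.68],[0,0,0]],[[0,0.75,0.75],[0,0,0]],[[0,0.75,0.75],[0,0,0]],[[0,0.75,0.75],[0,0,0]],[[0,0.75,0.75],[0,0,0]]]}}

```text
t: 18.27
ee_pos: [0.6538, -0.2889, 0.224]
orientation: [0.774, 0.504, -0.209, -0.32]
ft_force: [0.2, 0.1, -3.5]
width: 0.0238
gripper_force: 61.1
```

```bash
python3 - <<'E'
from rel import *
im=cams.grab_frame('side');
for n in('roller','brayer_handle'):
    print(n,[(np.round(r['location'],1),round(r['score'],2)) for r in spotter.pinpoint('side',n)[:3]])
s=manip.sense();z=R.from_quat(s['orientation']).as_matrix()[:,2];e=s['ee_pos']
print('expected roller',e+.116*z,proj('side',e+.116*z),'handle',proj('side',e-.019*z),'dq',abs(s['dq']).max())
cv2.imwrite('pics/end.png',cv2.resize(im[60:420,200:480],None,fx=1.6,fy=1.6)[...,::-1])
E
```

```text
roller [(array([316.1, 170.1]), 0.79), (array([290.6, 260.1]), 0.65)]
brayer_handle [(array([294. , 129.2]), 0.87), (array([408.3, 312.1]), 0.71), (array([286.8, 241.4]), 0.7)]
expected roller [ 0.5787 -0.2557  0.1414] [319.8906 169.5461] handle [291.8788 128.1759] dq 0.0024905397041385577
```

View pics/end.png

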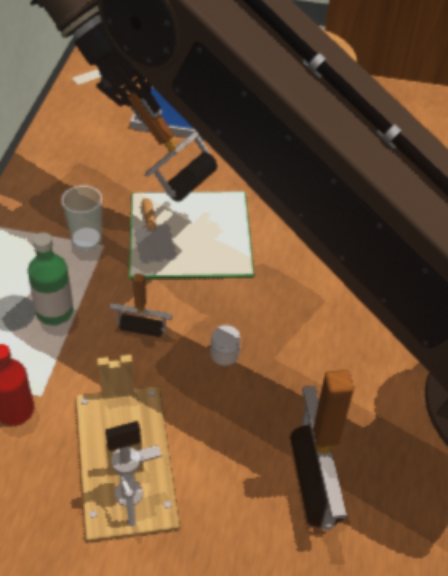

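The brayer is held tilted above the slab, with the roller at crop (190,175), as expected. The keeper is open, with its tongue at (148,455), and the bystanders are where they were.

```bash
python3 -c "
from rig import manip
print(manip.job_done())"
```

```text
the job is handed in; nothing more can be done
None
```

I clicked the keeper open, lifted the middle-sized brayer out, and handed the job in with it held still about 10 cm above the slab's middle, tipped about 45° with the roller level; the hand-in gave no verdict.

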